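Hang a pastry sign on the counter rail and slide it to its place

ROBOT

A 7-joint arm with a two-finger parallel gripper is mounted at the origin on the work surface. World frame = base frame: x ahead of the robot, y to its left, z up, the work surface at z = 0. Lengths are in m, angles in degrees, forces in N, time in s.
With the tool pointing down it reaches from about 0.35 to 0.775 m from the base axis. Payload 3.1 kg.
Tool frame: the origin (TCP) lies on the centre line of the jaws, within the pads' length; the fingertips stand 17 mm ahead of it and the grasp point (between the pads) lies 2 mm behind it (robot.tip_reach is the distance from the TCP to the fingertips, in m); z points along the fingers, y is the line along which they close (so a half turn about z gives the same grasp; the last joint's range is limited). The gripper opens to 85 mm and grips with 20 to 120 N. Pads are 22 mm wide; open, the fingers measure 114 mm over their backs; the gripper's body (76 mm by 85 mm) begins 54 mm behind the grasp point. The pads swing forward as they close: fully open they stand 13 mm farther back than shut.
Start: joints at [-73.207, 17.813, 0.802, 86.603, -0.252, 75.585, -1.558], TCP at [0.181, 0.519, 0.248] pointing down, gripper open.
Joint ranges: [-154.91, 154.91], [-16.99, 109.72], [-72.82, 74.43], [7.12, 147.25], [-82.49, 262.49], [11.32, 116.49], [-174.64, 174.64]. Speed limits (degrees/s): [159.86, 159.86, 180, 180, 180, 180, 180].

INTERFACE

Orientations are given as [roll, pitch, yaw] about the fixed x, y, z axes, in that order (R = Rz(yaw) Ry(pitch) Rx(roll)).
In Python, from station import robot, fingers, vision, workorder, recognise gives the robot as it stands. Calls block until the motion is done:
- robot.move_to(position, orientation): joint-space move of the TCP to a pose.
- robot.line_to(position, orientation=None, velocity=0.15, f_stop=None): straight line of the TCP; orientation=None keeps the orientation; velocity is the mean speed in m/s. With f_stop (N) it stops when the force on the tool has changed by that much, and returns True; else False.
- robot.move_j(angles): joint-space move.
- fingers.gripper_to(opening, force=None): opening from 0.0 (shut) to 1.0 (fully open); force is the grip in N (None keeps the last); returns when the fingers have stopped.
- robot.pause(seconds).
- robot.inverse_kinematics(position, orientation): joint angles nearest the present ones, or None.
- vision.grab_frame(name): name is "scene" or "top"; returns the picture (384x512x3 uint8, red, green, blue); there is no depth.
- vision.calibration(name): a dict with "mtx" (3x3 intrinsics, pixels), "extrinsics" (4x4, takes a point from world to camera coordinates). Camera axes: x right, y up, looking along -z (the intrinsics and any distortion apply to the point x, -y, -z); pixel columns grow to the right and rows downward; lengths in m; the calibration is good to about 2 mm. A picture is of the moment at which its call begins. calibration takes no time and is no camera call.
A pose or a line that the arm cannot do raises robot.PlanningError and nothing moves.
- workorder.close_job(): hands the job in; it is judged then, once.
Trained networks look in the newest picture that a camera, given by its name, has taken for a name from the list of things; names that differ only in an ending like _2 or _b are one class to them, and where a whole thing is asked for, a point or a joint stands for the part that bears it (a point fixed in the world has none). Each returns a list of dicts, best first, with "p" (0 to 1); they miss things now and then, are a little off and sometimes report something else, mostly with a low value. They report only what shows in the picture. A call takes as long as a camera call. They do not tell look-alikes from the thing itself.
- recognise(label, camera): "rect" ([centre column, centre row, width, height] in pixels, round what is visible of it).
Readings, each from a call of its own:
- robot.current_time_s(): time.
- robot.current_joint_positions(): joint angles.
- robot.current_dq(): joint speeds.
- robot.current_joint_torque(): joint torques, N m.
- robot.current_tool_pos(): TCP position.
- robot.current_eef_rot(): TCP orientation.
- robot.current_contact_force(): force on the tool from outside, world axes, zero at the start.
- robot.current_torque(): the same for the moment, N m.
- robot.current_finger_gap(): opening from 0.0 (shut) to 1.0 (fully open).
- robot.current_gripper_force(): force on a finger pad.
Only numpy, scipy, OpenCV 4.12 (cv2) and the standard library are available. Lean on these libraries where they do the work, as an engineer would, in place of code of your own. Each camera call takes 0.05 s, during which the arm holds its last target. There are 200 camera calls.

TASK

Take the red sign out of the slotted stand, hook it over the steel rail above the pastry tray at the green band, and slide it along the rail, without lifting it off again, until its hook sits on the yellow band. Leave it hanging there freely and still. Leave the other two signs in the stand and do not disturb the other things on the counter.

Things in the scene. Friction and masses are not known exactly. Their poses are not given: they have to be found in the camera images.
- red_sign: red hook-on sign of rigid plastic, about 150 g, upright in one of the stand's slots, its underside 8 mm above the table. Origin: centre of the board's lower edge; z up, y along the board's width, x across it. Board 90 (y) x 6 (x) x 70 high, red with a pale panel. Above it (z = 67 to 132 mm) a black hook, and on top of the hook a red grip post
- red_sign_hook (a point): seat of the black hook, where the rail's axis lies once hung: x = y = 0, z = 116.5 mm of the sign, same axes. Hook 24 mm wide (y): back leg at x = -19 to -14 mm up from the board; inverted V, inner apex z = 125; lip at x = 14 to 19, tip z = 102. It is open to +x: the rail enters between the board's top (z = 72) and the lip's tip; then lower the sign until the V sits on the rail
- red_sign_grip (a point): middle of the free part of the red grip post on top of the red sign (z = 158 mm of the sign, x = y = 0, same axes). The post is 16 x 16 mm, its faces square to x and y, free from z = 133 to its top at z = 183: grip it from above on either pair of faces. The neighbouring signs' posts are 70 mm away along x
- rail: fixed straight steel rail, 12 mm in diameter, 400 mm long along its y, on two posts (16 mm thick, 206 mm high, feet 60 mm in diameter) at its ends. Origin on the table below its middle, z up; its +x points away from the robot, within 15 degrees. The signs' +x does too, within 9 degrees
- rail_mid (a point): middle of the rail's axis, 200 mm above the table; axes as the rail's
- green_band: green band painted round the rail, 44 mm wide, no hindrance to sliding. Origin: its middle on the rail's axis; axes as the rail's. In the left or the right half of the rail, 140 to 230 mm from the yellow band
- yellow_band: yellow band painted round the rail, 44 mm wide, no hindrance to sliding, in the other half of the rail. Origin: its middle on the rail's axis; axes as the rail's
- tray: fixed steel tray, 160 x 280 mm, with buns on it up to 46 mm high, on the table under the rail. Origin under its centre
- stand: fixed dark wooden stand, 230 (x) x 106 (y) x 38 high, with three slots along y at x = -70, 0 and +70 mm, each 8 mm wide, 30 mm deep and 96 mm long; one sign stands in each. Origin under its centre
- blue_sign: the same shape as the red sign, with a blue board and post; a bystander that stands in another slot of the stand
- white_sign: the same shape as the red sign, with a white board and post; a bystander that stands in another slot of the stand
- mug: white ceramic mug, 76 mm across, 75 mm high, on the counter near the robot. Origin under its centre
- sugar_jar: glass jar with steel cap, 72 mm across, 100 mm high, beyond the rail. Origin under its centre
- cup: small blue cup, 64 mm across, 55 mm high, beyond the stand. Origin under its centre
- spoon: steel spoon, under 200 mm long and 25 mm high, lying on the counter to the robot's left
There are look-alikes about, which are no part of the job. Leave any orange or turquoise look-alike of the red_sign alone.

How it is judged:
By the outcome, as a careful person would: the job done as asked, in the order asked, and still so for the second after the job is handed in, with the robot touching nothing.
It also fails if it takes over 59 s, if anything falls off the work surface, if the arm or the gripper's body presses on something with over 40 N, if the wrist force passes 120 N, or if a joint passes its speed limit or range.

## Working session

There is one attempt and no reset: what is moved stays moved. The work goes in short steps, each a Python script; the robot and the scene stay as the last script left them, time stands still between calls to the robot, and variables do not carry over. Pictures are saved under pics/ and viewed, at most 10 in all, crops included, and the job is handed in when it is done.

```bash
mkdir -p pics; ls; python3 - <<'E'
from station import robot, fingers, vision, workorder, recognise
import cv2, numpy as np
for n in ("scene","top"):
    im=vision.grab_frame(n); cv2.imwrite(f"pics/{n}0.png",cv2.resize(im[:,:,::-1],(800,600),interpolation=cv2.INTER_CUBIC))
    cv2.imwrite(f"pics/raw_{n}0.png",im[:,:,::-1])
    c=vision.calibration(n); print(n,{k:(np.round(v,4).tolist() if hasattr(v,'__len__') else v) for k,v in c.items()})
    for l in ["red_sign","red_sign_hook","red_sign_grip","rail","rail_mid","green_band","yellow_band","stand"]:
        print(l,[(np.round(d["rect"],1).tolist(),round(d["p"],2)) for d in recognise(l,n)][:6])
print(robot.current_time_s())
E
```

```text
pics
scene {'mtx': [[476.6301, 0.0, 253.1587], [0.0, 476.6301, 193.8126], [0.0, 0.0, 1.0]], 'extrinsics': [[-0.8359, 0.5489, -0.0048, 0.404], [-0.4004, -0.6037, 0.6894, 0.1545], [0.3755, 0.5782, 0.7243, -1.6894], [0.0, 0.0, 0.0, 1.0]]}
red_sign [([135.4, 149.9, 14.3, 52.6], 0.89), ([195.2, 166.2, 16.3, 49.3], 0.83), ([244.4, 145.0, 9.2, 44.8], 0.76), ([250.8, 107.4, 9.6, 25.2], 0.75), ([174.5, 136.2, 15.6, 41.4], 0.54)]
red_sign_hook [([135.3, 149.4, 23.2, 47.9], 0.86), ([177.0, 134.8, 18.2, 39.4], 0.82), ([196.1, 163.7, 21.9, 49.5], 0.72), ([248.2, 107.4, 6.0, 29.4], 0.68), ([245.4, 144.3, 13.2, 50.4], 0.67)]
red_sign_grip [([195.7, 165.6, 16.5, 53.6], 0.92), ([135.2, 150.4, 16.8, 47.2], 0.92), ([247.6, 109.3, 13.0, 46.2], 0.69), ([176.9, 136.1, 15.6, 41.8], 0.62), ([245.7, 145.4, 11.5, 50.7], 0.57)]
rail [([251.8, 225.9, 102.7, 139.5], 0.58)]
rail_mid [([251.7, 226.0, 99.4, 147.0], 0.98), ([192.2, 128.2, 16.6, 42.5], 0.67)]
green_band [([268.9, 218.6, 6.4, 15.8], 0.46)]
yellow_band []
stand [([195.2, 149.9, 68.6, 46.8], 0.79), ([250.9, 226.5, 99.4, 144.3], 0.58)]
top {'mtx': [[444.
[... 282 characters left out ...]
87), ([338.6, 241.8, 32.7, 13.5], 0.84), ([390.9, 273.4, 29.9, 16.9], 0.72), ([384.4, 173.7, 32.2, 15.7], 0.67)]
red_sign_hook [([390.5, 134.3, 33.7, 33.7], 0.85), ([384.3, 176.3, 34.2, 17.8], 0.82), ([338.2, 179.1, 18.9, 30.8], 0.79), ([390.2, 275.4, 30.7, 16.0], 0.78), ([339.5, 242.4, 30.8, 19.8], 0.71)]
red_sign_grip [([391.8, 135.8, 35.8, 28.5], 0.95), ([339.2, 179.6, 21.7, 28.9], 0.77), ([340.9, 241.9, 32.2, 17.8], 0.62), ([383.9, 175.1, 31.7, 18.8], 0.61), ([392.5, 273.4, 30.7, 18.2], 0.52)]
rail [([234.8, 185.6, 157.2, 45.4], 0.67)]
rail_mid [([232.1, 190.6, 159.3, 41.3], 0.69)]
green_band [([200.4, 181.2, 8.7, -3.4], 0.42)]
yellow_band []
stand [([385.1, 203.2, 38.0, 79.4], 0.7)]
0.9
```

View pics/scene0.png

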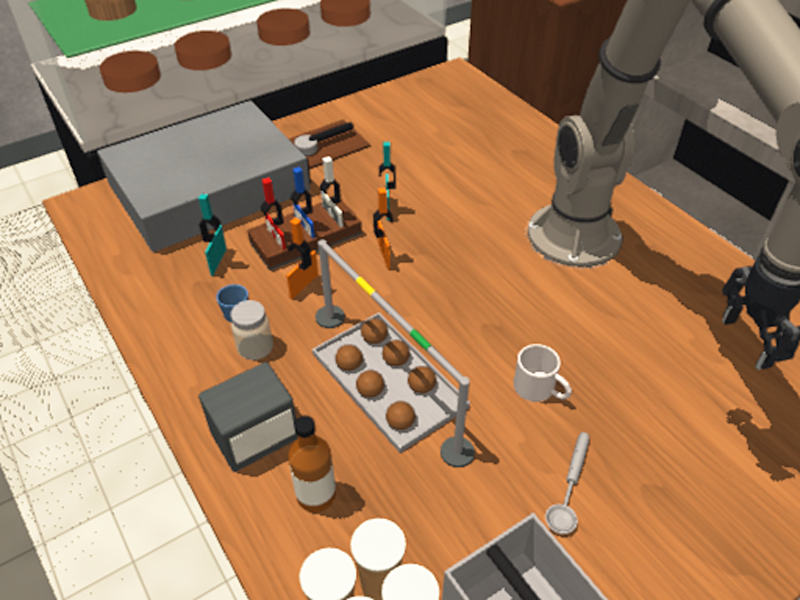

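View pics/top0.png

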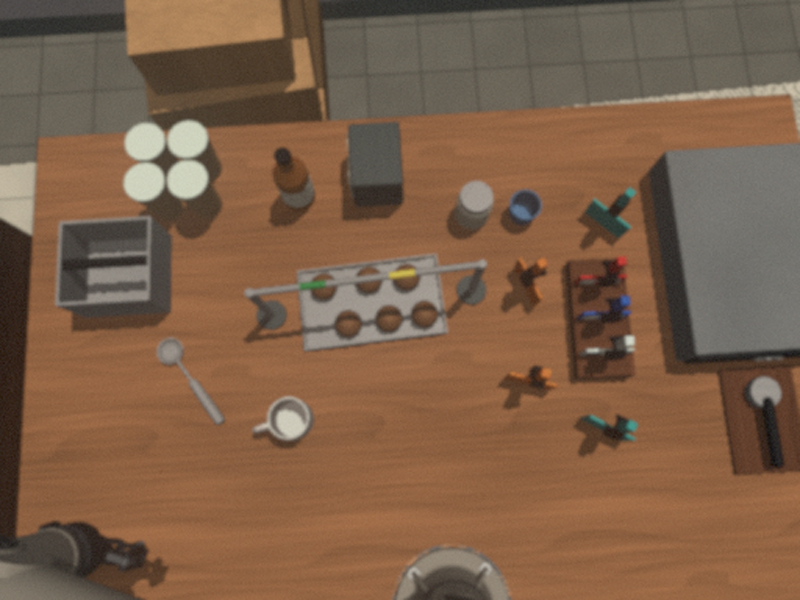

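The scene view shows the arm at right, and the stand with red (268,190), blue (300,180) and white (328,170) posts. The rail has a yellow band at (366,286) and a green band at (420,338), 800x600 pixels. In the top view the red post is at (620,265), blue (622,305), white (625,345), green band (313,285) and yellow band (403,274).

Candidates for the red sign, in top view pixels: orange (535,268), orange (540,376), turquoise (625,200), turquoise (625,427), blue (620,305), white (622,345), and red (618,268) in the stand's far slot. I choose the red one. Next comes one close crop, plus colour triangulation.

```bash
cat > h.py <<'E'
import numpy as np, cv2
from station import vision
def proj(n,P):
    c=vision.calibration(n);P=np.atleast_2d(P);E=np.array(c["extrinsics"]);q=P@E[:3,:3].T+E[:3,3]
    q=q*[1,-1,-1];p=q@np.array(c["mtx"]).T;return p[:,:2]/p[:,2:]
def tri(ps,pt):
    Ms=[]
    for n in("scene","top"):
        c=vision.calibration(n);Ms.append(np.array(c["mtx"])@np.diag([1,-1,-1])@np.array(c["extrinsics"])[:3])
    X=cv2.triangulatePoints(Ms[0],Ms[1],np.array(ps,float).reshape(2,1),np.array(pt,float).reshape(2,1)).ravel();X=X[:3]/X[3]
    return X,proj("scene",X)[0]-ps,proj("top",X)[0]-pt
RNG={"red":[(0,170,90),(5,255,255),(174,170,90),(180,255,255)],"blue":[(108,150,80),(125,255,255)],"green":[(55,140,60),(75,255,255)],"yellow":[(25,170,120),(34,255,255)]}
def mask(im,col):
    h=cv2.cvtColor(im,cv2.COLOR_RGB2HSV);r=RNG[col];m=0
    for a,b in zip(r[::2],r[1::2]):m=m|cv2.inRange(h,a,b)
    return m
def blobs(im,col,roi):
    x0,y0,x1,y1=roi;m=mask(im,col);z=np.zeros_like(m);z[y0:y1,x0:x1]=m[y0:y1,x0:x1]
    n,l,s,c=cv2.connectedComponentsWithStats(z);return sorted([(int(s[i,4]),c[i].round(2).tolist(),s[i,:4].tolist()) for i in range(1,n)],reverse=True)[:4]
E
python3 - <<'E'
from h import *
S=cv2.imread("pics/raw_scene0.png")[:,:,::-1].copy();T=cv2.imread("pics/raw_top0.png")[:,:,::-1].copy()
rs=(120,90,320,260);rt=(150,150,420,250)
B={}
for c in RNG:
    print(c,blobs(S,c,rs),"|",blobs(T,c,rt)); 
for c in("green","yellow"): print(c,tri(blobs(S,c,rs)[0][1],blobs(T,c,rt)[0][1]))
a=cv2.resize(S[95:185,145:245,::-1],(400,360),interpolation=cv2.INTER_CUBIC);b=cv2.resize(T[155:245,340:430,::-1],(360,360),interpolation=cv2.INTER_CUBIC)
cv2.imwrite("pics/crop1.png",np.hstack([a,b]))
E
```

```text
red [(88, [171.26, 121.32], [168, 114, 8, 17]), (54, [176.98, 146.83], [170, 136, 13, 24]), (4, [174.5, 149.5], [174, 148, 2, 4])] | [(27, [396.89, 167.11], [394, 165, 6, 6]), (9, [375.0, 176.78], [372, 176, 7, 2]), (8, [397.88, 176.5], [396, 176, 5, 3])]
blue [(84, [190.76, 114.58], [188, 107, 7, 16]), (45, [195.36, 139.69], [188, 130, 13, 22]), (1, [194.0, 144.0], [194, 144, 1, 1]), (1, [193.0, 142.0], [193, 142, 1, 1])] | [(5, [399.2, 193.4], [398, 193, 3, 2]), (1, [400.0, 191.0], [400, 191, 1, 1])]
green [(60, [268.32, 216.83], [263, 211, 12, 13])] | []
yellow [(45, [233.2, 182.2], [228, 177, 11, 11])] | []Traceback (most recent call last):
  File "<stdin>", line 7, in <module>
IndexError: list index out of range
```

```bash
sed -i 's/"green":.*$/"green":[(45,110,40),(85,255,255)],"yellow":[(22,150,90),(35,255,255)]}/; s/170,90/140,70/g' h.py
python3 - <<'E'
from h import *
S=cv2.imread("pics/raw_scene0.png")[:,:,::-1].copy();T=cv2.imread("pics/raw_top0.png")[:,:,::-1].copy()
a=cv2.resize(S[95:185,145:245,::-1],(400,360),interpolation=cv2.INTER_CUBIC);b=cv2.resize(T[155:245,340:430,::-1],(360,360),interpolation=cv2.INTER_CUBIC)
cv2.imwrite("pics/crop1.png",np.hstack([a,b]))
print("hsv top",cv2.cvtColor(T,cv2.COLOR_RGB2HSV)[[182,182,175,175],[198,203,256,260]])
rs=(120,90,320,260);rt=(150,150,420,250)
B={}
for c in RNG:
    print(c,blobs(S,c,rs),"|",blobs(T,c,rt))
for c in("green","yellow"): print(c,tri(blobs(S,c,rs)[0][1],blobs(T,c,rt)[0][1]))
E
```

```text
hsv top [[ 61 108 130]
 [ 61 112 125]
 [ 26 151 199]
 [ 24 153 195]]
red [(97, [171.32, 121.59], [168, 113, 8, 18]), (64, [176.92, 146.98], [170, 136, 13, 24]), (5, [174.6, 149.4], [174, 148, 2, 4]), (1, [192.0, 141.0], [192, 141, 1, 1])] | [(56, [396.11, 168.12], [392, 164, 9, 10]), (30, [375.73, 177.0], [370, 176, 13, 4]), (15, [397.87, 176.2], [396, 175, 5, 4])]
blue [(84, [190.76, 114.58], [188, 107, 7, 16]), (45, [195.36, 139.69], [188, 130, 13, 22]), (1, [194.0, 144.0], [194, 144, 1, 1]), (1, [193.0, 142.0], [193, 142, 1, 1])] | [(5, [399.2, 193.4], [398, 193, 3, 2]), (1, [400.0, 191.0], [400, 191, 1, 1])]
green [(63, [268.44, 216.87], [263, 211, 13, 13]), (4, [247.0, 117.5], [247, 116, 1, 4]), (3, [248.0, 132.0], [248, 131, 1, 3]), (1, [249.0, 92.0], [249, 92, 1, 1])] | [(5, [203.2, 182.0], [202, 181, 4, 3]), (2, [199.5, 182.0], [199, 182, 2, 1]), (1, [194.0, 183.0], [194, 183, 1, 1])]
yellow [(63, [233.29, 182.29], [228, 177, 12, 12])] | [(35, [257.69, 175.11], [251, 172, 13, 6])]
green (array([0.56868592, 0.19972129, 0.19602619]), array([-0.70143515, -0.1312611 ]), array([-0.49215   ,  0.60821729]))
yellow (array([0.57931032, 0.05093727, 0.20212445]), array([0.26475568, 0.06199878]), array([ 0.19032331, -0.25562436]))
```

View pics/crop1.png

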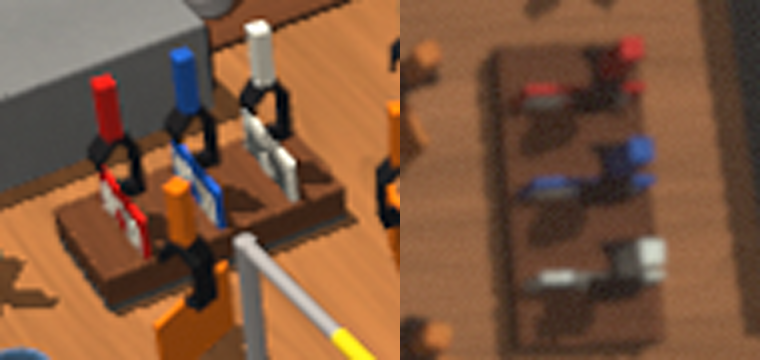

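The crop confirms it: red sign in the far slot, with its post at crop (105,108) in the scene view and (628,52) in the top view. An orange look-alike stands apart at (178,205). Now I'll fit the poses to both views.

```bash
sed -i 's/"green":.*$/"green":[(45,70,40),(85,255,255)],"yellow":[(22,130,90),(35,255,255)]}/; s/(108,150,80)/(108,90,60)/' h.py
cat > fit.py <<'E'
from h import *
from scipy.optimize import least_squares
S=cv2.imread("pics/raw_scene0.png")[:,:,::-1].copy();T=cv2.imread("pics/raw_top0.png")[:,:,::-1].copy()
rs=(150,90,300,230);rt=(180,150,420,250)
rb=blobs(S,"red",rs)[0][1];rtp=blobs(T,"red",(385,160,405,174))[0][1];bb=blobs(S,"blue",(150,90,200,127))[0][1];bt=blobs(T,"blue",(385,185,405,199))[0]
gs=blobs(S,"green",(255,200,280,230))[0][1];gt=blobs(T,"green",rt);ys=blobs(S,"yellow",rs)[0][1];yt=blobs(T,"yellow",rt)
print(bt,gt,yt)
def box(x0,x1,y0,y1,z0,z1): return np.array([[x,y,z] for x in(x0,x1) for y in(y0,y1) for z in(z0,z1)])
R=lambda a:np.array([[np.cos(a),-np.sin(a),0],[np.sin(a),np.cos(a),0],[0,0,1]])
def cen(n,P):
    h=cv2.convexHull(proj(n,P).astype(np.float32)*64);m=cv2.moments(h);return np.array([m["m10"],m["m01"]])/m["m00"]/64
post=box(-.008,.008,-.008,.008,.133,.183)
def rs_(p):
    o=p[:3];Q=R(p[3]);f=lambda k,dy:(post+[.07*k,dy,0])@Q.T+o
    r=f(0,0);b=f(-1,p[4]);w=f(-2,p[5])
    return np.r_[cen("scene",r)-rb,.6*(cen("top",r)-rtp),cen("scene",b)-bb,.6*(cen("top",b)-bt[1]),.5*(cen("scene",w)-[210,108.5]),p[4:]/.0015*.5]
s=least_squares(rs_,[.6,-.25,.008,0,0,0],diff_step=1e-3,x_scale=[.1,.1,.1,.1,.01,.01]);print("sign",s.x,np.rad2deg(s.x[3]),s.fun.round(2))
def rr(p):
    o=p[:3];u=np.array([-np.sin(p[3]),np.cos(p[3]),0]);r=[]
    for n,O in(("scene",[gs,ys,[296.3,244.5],[206.1,155.5]]),("top",[gt[0][1],yt[0][1],[159.4,187.5],[309.1,169]])):
        for k,q in zip((p[4],p[5],.2,-.2),O): r.append((proj(n,o+u*k)[0]-q)*(1 if k in p else .5))
    return np.ravel(r)
t=least_squares(rr,[.57,.12,.2,.07,.08,-.07],x_scale=[.1]*6);print("rail",t.x,np.rad2deg(t.x[3]),t.fun.round(2))
u=np.array([-np.sin(t.x[3]),np.cos(t.x[3]),0]);print("green",t.x[:3]+u*t.x[4],"yellow",t.x[:3]+u*t.x[5])
np.savez("fit.npz",s=s.x,t=t.x)
out=[]
for n,I,(x0,y0,x1,y1),k in(("scene",S,(145,90,305,250),2.5*1),("top",T,(155,130,415,230),1.5)):
    k=400/(x1-x0);J=cv2.resize(I[y0:y1,x0:x1,::-1],(400,int((y1-y0)*k)),interpolation=cv2.INTER_CUBIC)
    L=lambda a,b,c:[cv2.line(J,*[tuple(((q+.5-[x0,y0])*k).astype(int).tolist()) for q in proj(n,np.array([a,b]))],c,1)]
    for B in(box(-.003,.003,-.045,.045,0,.07),post):
        B=B@R(s.x[3]).T+s.x[:3]
        for i in range(8):
            for j in(1,2,4):
                if i^j>i:L(B[i],B[i^j],(255,255,0))
    L(t.x[:3]-u*.2,t.x[:3]+u*.2,(255,0,255))
    for m in(4,5):
        for d in(-.022,.022):q=t.x[:3]+u*(t.x[m]+d);L(q-[0,0,.012],q+[0,0,.012],(0,0,255))
    out.append(cv2.copyMakeBorder(J,0,400-J.shape[0],0,0,cv2.BORDER_CONSTANT))
cv2.imwrite("pics/fit1.png",np.hstack(out))
E
python3 fit.py
```

```text
(34, [399.0, 192.5], [396, 190, 7, 6]) [(66, [199.64, 182.05], [192, 180, 16, 5])] [(66, [257.12, 174.82], [250, 172, 15, 7])]
sign [ 5.82582501e-01 -3.32377177e-01  4.77549487e-03 -4.68672152e-02
 -4.75326220e-04  2.40411535e-04] -2.6852936307061865 [-0.31 -0.1  -0.13  0.38 -0.36 -0.07 -0.51  0.58 -0.2  -0.16 -0.16  0.08]
rail [ 0.57569448  0.11422229  0.20253042  0.06192164  0.09200459 -0.06205313] 3.547848360190265 [ 0.51  0.13  0.31  0.14  0.06 -0.29 -0.01 -0.    0.38 -0.34  0.25 -0.05
  0.09 -0.44 -0.34 -0.21]
green [0.57000105 0.20605055 0.20253042] yellow [0.57953446 0.05228808 0.20253042]
```

View pics/fit1.png

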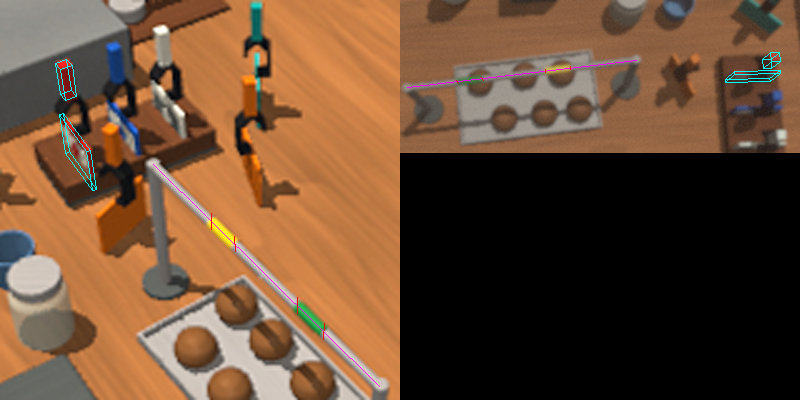

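The fit agrees with the text. Sign base z is about 0.005–0.008 m, rail z 0.2025 m and the bands are 154 mm apart. Residuals are under 0.6 px, and the overlay sits on the post, board, rail and bands. Next I approach above the post.

```bash
python3 - <<'E'
from h import *
from station import robot,fingers
d=np.load("fit.npz");s=d["s"];t=d["t"]
ys=np.rad2deg(s[3]);yr=np.rad2deg(t[3]);print(robot.current_eef_rot())
def ok(p,y):
    r=robot.inverse_kinematics(p,[180,0,y]);return None if r is None else np.round(r,0).tolist()
g=[t[0]-np.sin(t[3])*t[4],t[1]+np.cos(t[3])*t[4]]
for o in(0,180):
    for p,y in(((s[0],s[1],.30),ys),((s[0],s[1],.164),ys),((s[0],s[1],.40),ys),((g[0]-.09,g[1],.40),yr),((g[0],g[1],.24),yr)):print(o,ok(list(p),y+o))
robot.line_to([.181,.519,.40]) 
for o in(0,180):
    if ok([s[0],s[1],.40],ys+o):
        robot.move_to([s[0],s[1],.36],[180,0,ys+o]);break
fingers.gripper_to(.65,60)
robot.line_to([s[0],s[1],.235]);print(robot.current_tool_pos(),robot.current_eef_rot(),robot.current_time_s())
S=vision.grab_frame("scene");T=vision.grab_frame("top")
cv2.imwrite("pics/ap.png",np.hstack([cv2.resize(S[60:190,130:260,::-1],(400,400)),cv2.resize(T[120:250,320:450,::-1],(400,400))]))
E
```

```text
[1.79996923e+02 8.43244273e-04 1.60820030e+02]
0 [6.0, 37.0, 44.0, 59.0, -25.0, 92.0, -50.0]
0 [0.0, 43.0, 52.0, 74.0, -33.0, 78.0, -42.0]
0 [8.0, 40.0, 55.0, 42.0, -33.0, 109.0, -49.0]
0 [-52.0, 14.0, 36.0, 73.0, -8.0, 95.0, -104.0]
0 [-46.0, 28.0, 37.0, 79.0, -17.0, 79.0, -95.0]
180 [9.0, 35.0, 38.0, 59.0, -21.0, 92.0, 128.0]
180 [4.0, 41.0, 44.0, 74.0, -28.0, 76.0, 134.0]
180 [9.0, 39.0, 51.0, 42.0, -31.0, 108.0, 130.0]
180 [-39.0, 13.0, 18.0, 73.0, -4.0, 95.0, 72.0]
180 [-33.0, 25.0, 17.0, 78.0, -7.0, 77.0, 78.0]
[ 0.58306532 -0.33293479  0.23631422] [ 1.79920691e+02 -1.11122039e-01 -2.68376721e+00] 6.7417
```

View pics/ap.png

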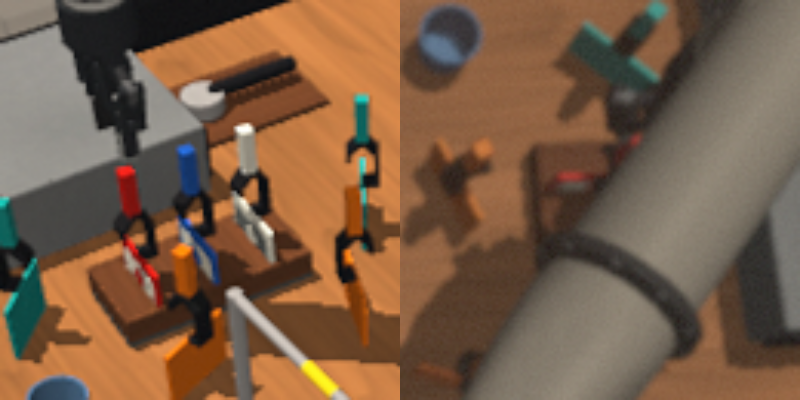

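The fingers hang above the red post (post top at crop (126,172), fingers around (118,110)). I'll go down with a force stop, grip and lift a little.

```bash
python3 - <<'E'
from h import *
from station import robot,fingers
d=np.load("fit.npz");s=d["s"]
print("tip px crop",(proj("scene",[s[0],s[1],.219])[0]-[130,60])*400/130)
hit=robot.line_to([s[0],s[1],.164],velocity=.06,f_stop=6);print(hit,robot.current_tool_pos())
if not hit:
    f0=robot.current_contact_force();fingers.gripper_to(0,60);print(robot.current_finger_gap(),robot.current_gripper_force(),robot.current_contact_force()-f0)
    print(robot.line_to([s[0],s[1],.225],velocity=.06),robot.current_contact_force()-f0)
print(robot.current_time_s(),robot.current_tool_pos(),robot.current_eef_rot())
S=vision.grab_frame("scene")
cv2.imwrite("pics/lift.png",cv2.resize(S[60:190,130:260,::-1],(500,500)))
E
```

```text
tip px crop [119.10489917 145.67761179]
False [ 0.58284956 -0.33264293  0.16461035]
0.18132557029198318 59.04875993728638 [ 0.73974223  0.11394408 -0.92105373]
False [ 1.25261178 -0.68816501 -2.96603139]
9.775 [ 0.58234476 -0.33213013  0.22434298] [-1.79962285e+02  5.91336598e-02 -2.68713316e+00]
```

View pics/lift.png

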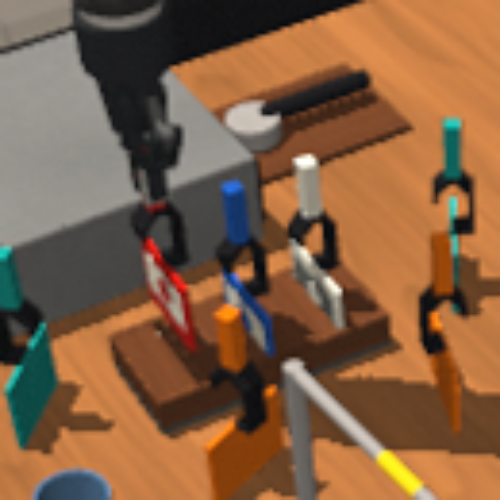

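Red sign gripped and rising out of the slot (board at (172,300)); its neighbours stand undisturbed. Now I carry it high to the robot side of the green band.

```bash
python3 - <<'E'
from h import *
from station import robot,fingers
d=np.load("fit.npz");s=d["s"];t=d["t"];yr=np.rad2deg(t[3])
ex=np.array([np.cos(t[3]),np.sin(t[3]),0]);ey=np.array([-ex[1],ex[0],0])
g=np.r_[t[:2],0]+ey*t[4]
robot.line_to([s[0],s[1],.39],velocity=.15)
a=g-ex*.09
robot.line_to([a[0],a[1],.39],[180,0,yr],velocity=.15)
robot.line_to([a[0],a[1],.2706],velocity=.12)
robot.pause(.3);print(robot.current_time_s(),robot.current_tool_pos(),robot.current_eef_rot(),robot.current_gripper_force(),robot.current_finger_gap())
S=vision.grab_frame("scene");T=vision.grab_frame("top")
cv2.imwrite("pics/pre.png",np.hstack([cv2.resize(S[110:270,190:350,::-1],(400,400)),cv2.resize(T[100:260,140:300,::-1],(400,400))]))
E
```

```text
16.2833 [0.48037783 0.20056243 0.27100975] [-1.79980727e+02 -4.23920413e-02  3.55383698e+00] 58.85838747024536 0.18116037713687466
```

View pics/pre.png

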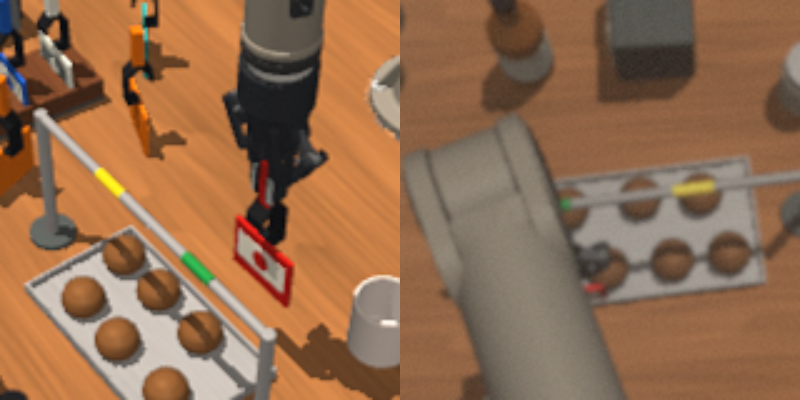

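The sign hangs upright on the robot side of the rail, facing the green band (board at (263,262), green at (197,268)). I'll compare the board with its expected outline, then move in if they agree.

```bash
python3 - <<'E'
from h import *
from station import robot,fingers
d=np.load("fit.npz");t=d["t"]
ex=np.array([np.cos(t[3]),np.sin(t[3]),0]);ey=np.array([-ex[1],ex[0],0])
g=np.r_[t[:2],0]+ey*t[4]
S=vision.grab_frame("scene")
m=mask(S,"red");m[:196]=0;m[:,:275]=0;m[:,312:]=0
q=np.argwhere(m)[:,::-1];c=robot.current_tool_pos()-np.array([0,0,.1566])
P=proj("scene",np.array([c+ex*x+ey*y+[0,0,z] for x in(-.003,.003) for y in(-.045,.045) for z in(0,.07)]))
print("seen",q.min(0),q.max(0),"exp",P.min(0),P.max(0))
dev=np.abs(np.r_[q.min(0)-.5-P.min(0),q.max(0)+.5-P.max(0)]);print(dev)
if dev.max()<2.2:
    f0=robot.current_contact_force()
    h=robot.line_to([g[0],g[1],.2706],velocity=.06,f_stop=5);print("in",h,robot.current_tool_pos(),robot.current_contact_force()-f0)
    if not h:
        h=robot.line_to([g[0],g[1],.232],velocity=.03,f_stop=3);print("down",h,robot.current_tool_pos(),robot.current_contact_force()-f0)
print(robot.current_time_s(),robot.current_eef_rot())
S=vision.grab_frame("scene")
cv2.imwrite("pics/hook.png",cv2.resize(S[130:250,200:320,::-1],(600,600),interpolation=cv2.INTER_CUBIC))
E
```

```text
seen [284 196] [306 232] exp [282.69978826 195.50851105] [307.5724623 233.6905349]
[0.80021174 0.00851105 1.0724623  1.1905349 ]
in False [0.56971183 0.20615286 0.27075669] [-0.56610539  0.43746156  0.04699398]
down True [0.56998899 0.20603299 0.23794959] [-0.45803238  0.97876307  7.22004319]
19.075 [1.79992047e+02 1.50494312e-02 3.54907619e+00]
```

View pics/hook.png

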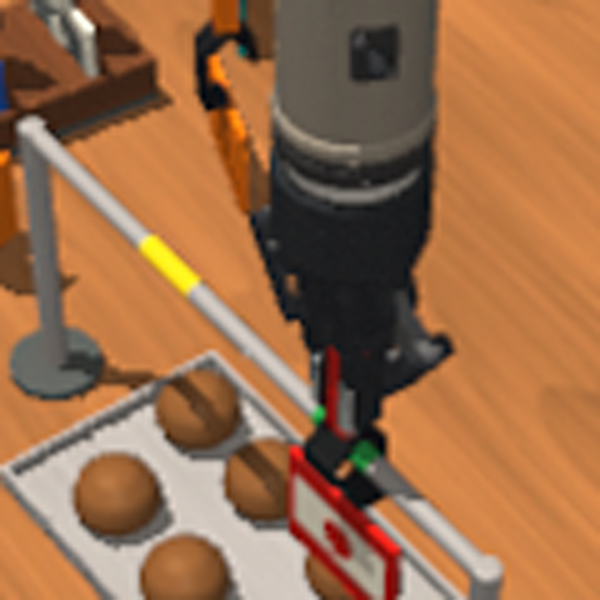

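The hook sits over the rail on the green band (green shows on both sides of it, at (320,413) and (365,455)). Contact came at the expected height. Now I slide it in short steps, keeping a light downward load.

```bash
python3 - <<'E'
from h import *
from station import robot,fingers
d=np.load("fit.npz");t=d["t"]
ex=np.array([np.cos(t[3]),np.sin(t[3]),0]);ey=np.array([-ex[1],ex[0],0])
f0=np.array([.0,.0,.0]);p=np.array(robot.current_tool_pos())
F=np.array(robot.current_contact_force());print("F",F)
z=p[2];x=0.
base=F[2]-7.2
O=np.r_[t[:2],0]
for k in np.linspace(t[4],t[5],9)[1:]:
    q=O+ey*k+ex*x
    robot.line_to([q[0],q[1],z],velocity=.07)
    F=np.array(robot.current_contact_force());fz=F[2]-base;print(round(k,3),round(z,4),round(x,4),(F@ex).round(1),(F@ey).round(1),fz.round(1))
    z+=np.clip((fz-5)*.0002,-.001,.001)
    if abs(F@ex)>25 or abs(fz)>30:print("stop");break
    if abs(F@ex)>5: x+=np.sign(F@ex)*.0005
print(robot.current_time_s(),robot.current_tool_pos(),robot.current_finger_gap())
S=vision.grab_frame("scene");cv2.imwrite("pics/raw_y.png",S[:,:,::-1])
cv2.imwrite("pics/yel.png",cv2.resize(S[120:240,180:300,::-1],(600,600),interpolation=cv2.INTER_CUBIC))
E
```

```text
F [0.62484292 0.28585489 5.08945261]
0.073 0.238 0.0 0.3 -3.1 4.6
0.053 0.2379 0.0 0.4 -1.3 4.7
0.034 0.2378 0.0 0.9 -0.9 5.3
0.015 0.2379 0.0 1.5 -1.6 5.8
-0.004 0.238 0.0 3.5 -2.2 3.6
-0.024 0.2377 0.0 3.4 -0.7 4.6
-0.043 0.2377 0.0 3.7 0.4 5.8
-0.062 0.2378 0.0 4.6 -0.3 6.0
22.525 [0.57995425 0.05175739 0.23800848] 0.1779259742812417
```

View pics/yel.png

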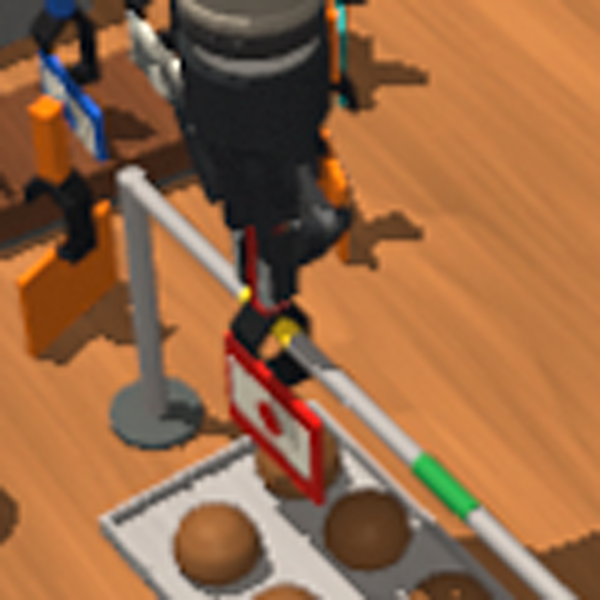

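The hook sits on the yellow band, with yellow visible on both sides of it ((245,294) and (285,330)). Now I relieve the preload, release and retreat straight up.

```bash
python3 - <<'E'
from h import *
from station import robot,fingers
p=np.array(robot.current_tool_pos())
robot.line_to([p[0],p[1],p[2]+.0005],velocity=.02);print(robot.current_contact_force())
fingers.gripper_to(.65);robot.pause(.3)
p=np.array(robot.current_tool_pos())
robot.line_to([p[0],p[1],p[2]+.04],velocity=.06);robot.line_to([p[0],p[1],.40],velocity=.15)
robot.line_to([.42,.03,.40],velocity=.15)
robot.pause(2.5);A=vision.grab_frame("scene");robot.pause(.7);S=vision.grab_frame("scene")
print(robot.current_time_s(),"motion",np.abs(A[130:230,200:270].astype(int)-S[130:230,200:270]).max())
T=vision.grab_frame("top")
cv2.imwrite("pics/fin.png",np.hstack([cv2.resize(S[100:240,160:300,::-1],(400,400),interpolation=cv2.INTER_CUBIC),cv2.resize(T[100:260,180:340,::-1],(400,400),interpolation=cv2.INTER_CUBIC)]))
E
```

```text
[5.60668641 0.51637652 2.19209493]
29.8917 motion 7
```

View pics/fin.png

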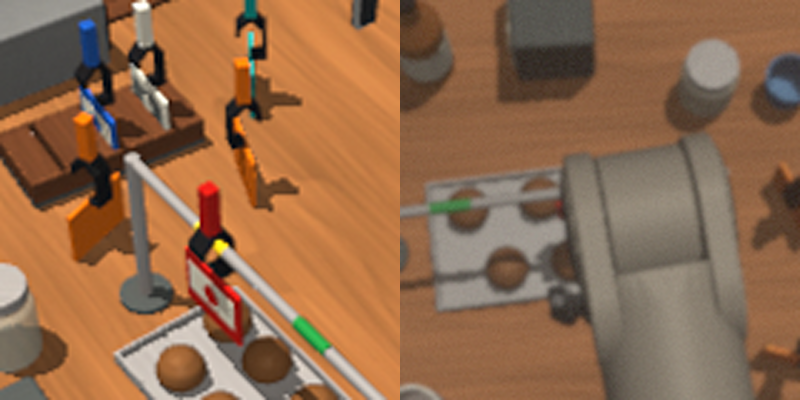

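The sign hangs freely and still: the two frames 0.7 s apart differ only by noise. Its hook is centred on the yellow band (crop (210,237)), the blue and white signs are in the stand, and the arm is clear. Handing in.

```bash
python3 -c "
from station import workorder
print(workorder.close_job())"
```

```text
the job is handed in; nothing more can be done
None
```

The red sign was hooked over the rail at the green band and slid to the yellow band. It hung there freely and still when I handed the job in at about 30 s; no verdict was returned.

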